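Mix a resin bottle on the touch mixer

TASK

The resin in the smallest of the three squeeze bottles has settled and must be mixed on the touch mixer, which runs for as long as its sprung cup is held down. Mixed fast it would fill with bubbles, so first, before the cup is pressed, slide the mixer's speed control all the way to its slow end, where the marks are shortest; then stand the bottle upright in the cup, press it straight down to the bottom of the cup's travel, and finish still gripping the bottle and holding it down there. Leave the two taller bottles and the pigment jar standing where they are.

Things in the scene. Friction and masses are not known exactly. Their poses are not given: they have to be found in the camera images.
- mixer: touch mixer, a grey and white rounded housing fixed to the table, 150 x 112 mm, its flat top deck 58 mm above the table. Origin on the table under the cup's axis; x points to the mixer's back, y to its left as seen from its front, z up. The housing reaches from x = -95 to +55 mm and y = -56 to +56 mm. The speed control runs along y across the front of the deck at x = -50 mm; the sprung cup stands at x = y = 0
- cup_floor (a point): centre of the flat floor inside the cup, on which a bottle stands; moves with the cup, z up. The cup is a black rubber ring cup, 54 mm across outside at the rim, which is 14 mm above this point (99 mm above the table while the cup is up). Inside it is about 37 mm across at the floor and widens to 45 mm at the rim
- cup (a joint): how far the cup is pressed down: 0 up, 0.009 m at its bottom stop. A spring pushes it up with about 2 N at the top and 9 N at the bottom; the mixer runs when it is more than 4 mm down
- speed_knob (a point): centre of the grey grip of the speed control, 10 mm above the deck (68 mm above the table); the grip is a block 10 mm wide along the mixer's y, 19 mm along its x, its top 17 mm above the deck, on a foot 13 mm wide and 5 mm high. 25 mm and more of free deck lies on either side of it along y at any setting
- speed (a joint): setting of the speed control: 0 at the slow end (left end, towards the mixer's +y, shortest mark), 0.036 m at the fast end (right end, towards -y, longest mark). It slides with about 1.2 N of friction between firm stops and stays where it is left
- short_bottle_mid (a point): the smallest squeeze bottle, a closed bottle with a screw collar and pointed nozzle, standing upright, 86 mm tall to the nozzle tip; its round body is 30 mm across and 54 mm high (grasp the body), about 46 g. This point is on its axis 43 mm above its underside; z up along the bottle
- tall_bottle_1: a taller squeeze bottle, 33 mm across, 102 mm tall, to be left alone; origin at the centre of its underside
- tall_bottle_2: another taller squeeze bottle, 33 mm across, 102 mm tall, to be left alone; origin at the centre of its underside
- pigment_jar: small pigment jar with a screw lid, 40 mm across, 36 mm tall, to be left alone; origin at the centre of its underside

How it is judged:
By the outcome, as a careful person would: the job done as asked, in the order asked, and still so for the second after the job is handed in, while the arm keeps its last pose, push and grip.
It also fails if it takes over 48 s, if anything falls off the work surface, if the arm or the gripper's body presses on something with over 40 N, if the wrist force passes 120 N, or if a joint passes its speed limit or range.

ROBOT

A 6-joint arm with a two-finger parallel gripper is mounted at the origin on a cart in front of the work surface, level with it; the furniture and walls round the work are solid. World frame = base frame: x ahead of the robot, y to its left, z up, the work surface at z = 0. Lengths are in m, angles in degrees, forces in N, time in s.
With the tool pointing down it reaches from about 0.35 to 0.925 m from the base axis. Payload 6.4 kg.
Tool frame: the origin (TCP) lies midway between the tips of the shut fingers; the grasp point (between the pads) lies 19 mm behind it; z points along the fingers, y is the line along which they close (so a half turn about z gives the same grasp; the last joint's range is limited). The gripper opens to 94 mm and grips with 3 to 60 N. Pads are 16 mm wide; open, the fingers measure 119 mm over their backs; the gripper's body (75 mm by 177 mm) begins 78 mm behind the grasp point.
Start: joints at [-80.564, 14.043, 89.255, -0, 76.702, -9.975], TCP at [0.216, -0.613, 0.185] pointing down, gripper open.
Joint ranges: [-179.41, 179.41], [-58.25, 129.5], [7.25, 145.43], [-54.29, 234.29], [11.92, 165.04], [-157.13, 157.13]. Speed limits (degrees/s): [147.25, 147.25, 180, 180, 180, 180].

INTERFACE

Orientations are given as [roll, pitch, yaw] about the fixed x, y, z axes, in that order (R = Rz(yaw) Ry(pitch) Rx(roll)).
In Python, from rig import bot, cams gives the robot as it stands.
- The arm moves only by the tool send_rows, never from a script. Its argument "rows" is one flat list of numbers, 7 for each row, row after row: the shift along the tool's x, y, z normalised to -1 to 1, where 1 is 0.3 m, then the turn, a rotation vector about the tool's x, y, z normalised to -1 to 1, where 1 is pi rad, then the opening, from -1 (shut) to 1 (fully open), so that 0 is half open. In form: [x, y, z, wx, wy, wz, gripper, x, y, z, wx, wy, wz, gripper, ...]. A call has 1 to 20 rows; each row is the pose to reach, as a shift and turn from the pose commanded when the call began, along the tool's axes at that moment, turning the shorter way round; what a row does not reach only later rows make up. A row lasts 1/8 s, in which the tool goes at most 62.5 mm and 10.7 degrees, less where a joint would pass 70% of its speed; a pose out of reach is approached as far as the arm can. A call with a number of a shift or a turn outside -1 to 1 is refused whole. A call with a gripper value outside its range is refused whole. The fingers move at their own pace and stop on an object; "newtons" is the grip in N (left out, the last holds). Time passes only in rows, so rows that repeat a pose let the fingers close. It gives the time, the measured TCP pose, the force, the opening and the grip force at its end, in the units of the state.
- bot.observe(): the state, without advancing time (a new reading comes with each control period).
- cams.read_camera(name): name is "side" or "top" or "wrist"; returns a dict with "frame" (384x512x3 uint8, red, green, blue), "fx", "fy", "cx", "cy" (pixels), "world_from_camera" (4x4, takes a point from camera to world coordinates). Camera axes: x right, y down, z forward; pixel columns grow to the right and rows downward; lengths in m; the calibration is good to about 2 mm. The wrist camera is an equidistant fisheye: a pixel r from the principal point sees the ray r / f radians off the axis. A picture is of the moment at which its call begins. There is no depth.
- bot.close_job(): hands the job in; it is judged then, once.
The state is a dict: "time_s": time; "joints": joint angles; "joint_velocities": joint speeds; "joint_efforts": joint torques, N m; "position": TCP position; "orientation": TCP orientation; "force": force on the tool from outside, world axes, zero at the start; "wrist_torque": the same for the moment, N m; "gripper_width": finger opening in m; "grasp_force": force on a finger pad.
Only numpy, scipy, OpenCV 4.12 (cv2) and the standard library are available. Lean on these libraries where they do the work, as an engineer would, in place of code of your own. Each camera call takes 0.05 s, during which the arm holds its last target. There are 200 camera calls.

## Working session

There is one attempt and no reset: what is moved stays moved. The work goes in short steps, Python scripts to look and compute and a tool call to move; the robot and the scene stay as the last step left them, time stands still between calls to the robot, and variables do not carry over. Pictures are saved under pics/ and viewed, at most 10 in all, crops included, and the job is handed in when it is done.

Besides the shell and the picture viewer there is one more tool, called after "Request:" as name(argument=value, ...) on one line, values as JSON. send_rows: Moves the arm, as the interface text tells. Its arguments: {"type":"object","properties":{"rows":{"type":"array"},"newtons":{"type":"number"}},"required":["rows"]}

```bash
mkdir -p pics; ls; cat > h.py <<'E'
import numpy as np, cv2, pickle
def ray(c,u,v):
    M=np.array(c["world_from_camera"]); d=np.array([(u-c["cx"])/c["fx"],(v-c["cy"])/c["fy"],1.])
    return M[:3,3], M[:3,:3]@d
def onz(c,u,v,z):
    o,d=ray(c,u,v); return o+d*(z-o[2])/d[2]
def proj(c,p):
    M=np.linalg.inv(np.array(c["world_from_camera"])); q=M[:3,:3]@np.array(p)+M[:3,3]
    return c["fx"]*q[0]/q[2]+c["cx"], c["fy"]*q[1]/q[2]+c["cy"]
E
python3 - <<'E'
from rig import bot,cams
import cv2,pickle,numpy as np
C={n:cams.read_camera(n) for n in("top","side","wrist")}
pickle.dump(C,open("C0.pkl","wb"))
for n in C:
    c=C[n];print(n,c["fx"],c["cx"],c["cy"],np.round(c["world_from_camera"],3).tolist())
a=np.vstack([C["top"]["frame"],C["side"]["frame"]])[:,:,::-1]
for n in("top","side"): cv2.imwrite(f"pics/{n}0.png",cv2.resize(C[n]["frame"][:,:,::-1],(800,600),interpolation=cv2.INTER_CUBIC))
print(bot.observe())
E
```

```text
pics
top 355.4479740943567 256.319928740639 192.55834694569967 [[-0.132, -0.968, 0.211, 0.375], [-0.991, 0.128, -0.034, 0.126], [0.006, -0.214, -0.977, 0.908], [0.0, 0.0, 0.0, 1.0]]
side 453.7757748970974 257.0648278699424 191.41250187957615 [[0.96, -0.166, 0.225, 0.313], [-0.28, -0.527, 0.803, -0.631], [-0.015, -0.834, -0.552, 0.579], [0.0, 0.0, 0.0, 1.0]]
wrist 297.3186396354542 259.9378118959707 194.52218838427618 [[0.331, -0.909, -0.251, 0.289], [-0.943, -0.32, -0.087, -0.586], [-0.001, 0.266, -0.964, 0.385], [0.0, 0.0, 0.0, 1.0]]
{'time_s': 0.15, 'joints': array([-8.05634398e+01,  1.40751052e+01,  8.93054024e+01, -3.41634110e-04,
        7.67012825e+01, -9.97525695e+00]), 'joint_velocities': array([ 0.08906687, -0.0672122 , -0.17290404, -0.07544211, -0.00353345,
       -0.12143074]), 'joint_efforts': array([ 7.09947417e-04, -4.16263640e+01, -3.14983642e+01,  6.85135787e-02,
        3.15832417e-02, -9.54827146e-05]), 'position': array([ 0.21595746, -0.61258599,  0.18422904]), 'orientation': array([-1.79919389e+02, -1.38405889e-02,  1.94118862e+01]), 'force': array([-0.45831749, -0.49407608, -0.71614982]), 'wrist_torque': array([-0.01567856, -0.01161044,  0.02618122]), 'grasp_force': 0.0, 'gripper_width': 0.0936877875304026}
```

View pics/top0.png

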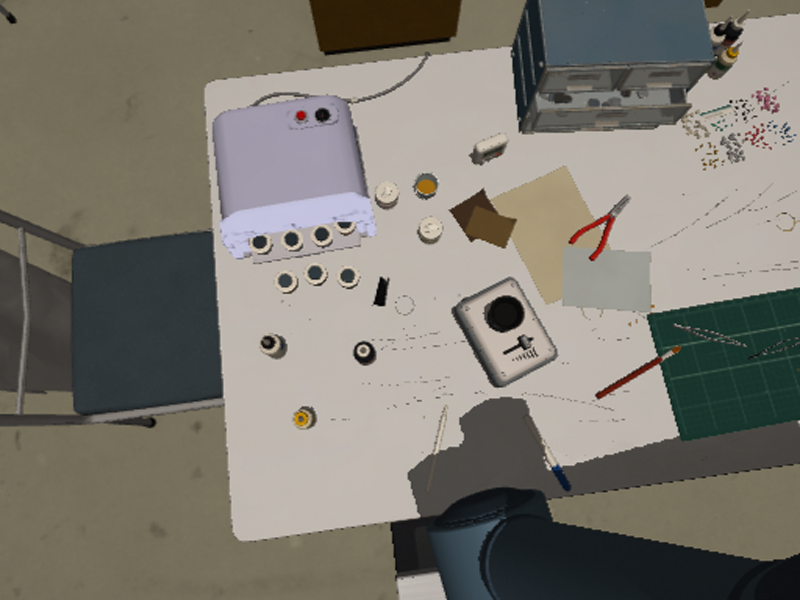

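View pics/side0.png

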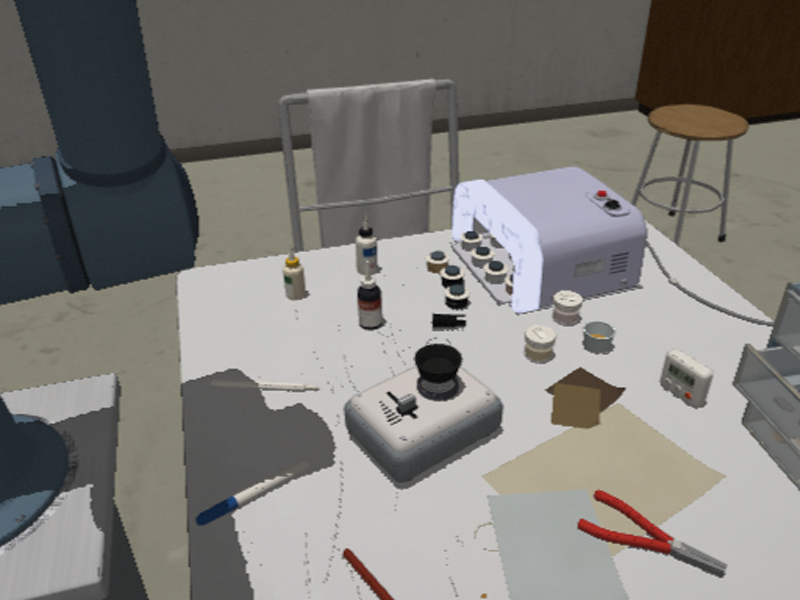

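Top view (800x600 scale): mixer with cup at about (504,314) and speed knob at about (522,343). Bottles at (272,345), (364,352), and the yellow-capped one at (304,418). In the side view the yellow-capped one at (293,275) looks smallest. I'll zoom in for exact pixels.

```bash
python3 - <<'E'
import pickle,cv2,numpy as np
C=pickle.load(open("C0.pkl","rb"))
def crop(n,x,y,w,h):
    im=cv2.resize(C[n]["frame"][y:y+h,x:x+w,::-1],(400,300),interpolation=cv2.INTER_CUBIC)
    s=400/w
    for k in range(x-x%10+10,x+w,10):
        p=int((k-x)*s); cv2.line(im,(p,0),(p,6),(0,0,255),1); cv2.putText(im,str(k),(p-10,16),0,.33,(0,0,255),1)
    for k in range(y-y%10+10,y+h,10):
        p=int((k-y)*s); cv2.line(im,(0,p),(6,p),(0,0,255),1); cv2.putText(im,str(k),(8,p+4),0,.33,(0,0,255),1)
    return im
o=np.vstack([np.hstack([crop("top",276,172,100,75),crop("top",155,205,100,75)]),np.hstack([crop("side",215,215,120,90),crop("side",165,130,108,81)])])
cv2.imwrite("pics/z0.png",o)
E
```

```text
(no output)
```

View pics/z0.png

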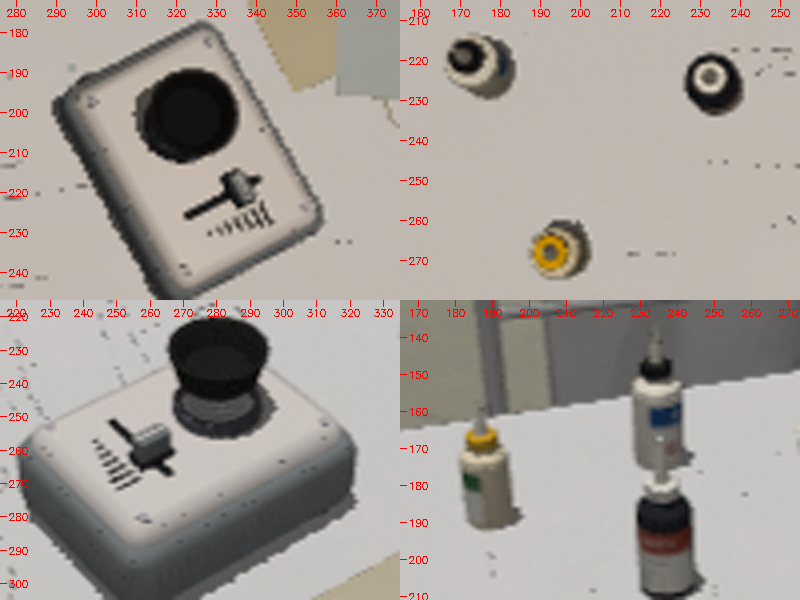

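```bash
cat >> h.py <<'E'
def tri(C,a,b):
    o1,d1=ray(C["top"],*a); o2,d2=ray(C["side"],*b)
    A=np.stack([d1,-d2],1); s=np.linalg.lstsq(A,o2-o1,rcond=None)[0]
    p,q=o1+s[0]*d1,o2+s[1]*d2
    return (p+q)/2, np.linalg.norm(p-q)
E
python3 - <<'E'
from h import *
np.set_printoptions(precision=4,suppress=True)
C=pickle.load(open("C0.pkl","rb")); T,S=C["top"],C["side"]
for n,a,b in [("yellow",(192.25,268),(186.6,158.3)),("black",(171.25,218.75),(234.1,137.6)),("darkbody",(232.25,224),(235.2,167.8)),("cup",(323.6,200.6),(280.7,228.5)),("knobtop",(336,218),(260.9,256))]: print(n,*tri(C,a,b))
# masks
def blob(c,m,x,y,w,h):
    z=np.zeros(m.shape,np.uint8); z[y:y+h,x:x+w]=m[y:y+h,x:x+w]
    n,l,s,ce=cv2.connectedComponentsWithStats(z.astype(np.uint8)); i=1+np.argmax(s[1:,4]); return ce[i],s[i],(l==i).astype(np.uint8)
hsv=lambda f:cv2.cvtColor(f,cv2.COLOR_RGB2HSV)
h=hsv(T["frame"]); m=((h[...,0]>15)&(h[...,0]<32)&(h[...,1]>150)).astype(np.uint8)
print("yel top",blob(T,m,180,255,30,25)[:2], onz(T,*blob(T,m,180,255,30,25)[0],.062))
h=hsv(S["frame"]); m2=((h[...,0]>15)&(h[...,0]<32)&(h[...,1]>150)).astype(np.uint8)
print("yel side",blob(S,m2,175,150,30,30)[:2], tri(C,blob(T,m,180,255,30,25)[0],blob(S,m2,175,150,30,30)[0]))
g=T["frame"].max(2); m=(g<45).astype(np.uint8)
ce,s,l=blob(T,m,305,180,40,40); cn=max(cv2.findContours(l,0,1)[0],key=len); e=cv2.fitEllipse(cn); print("cup dark",ce,s,e, onz(T,*e[0],.099))
g2=S["frame"].max(2); ce,s,l=blob(S,(g2<50).astype(np.uint8),255,215,50,38); print("cup side",ce,s)
a,b=onz(T,322.75,225.75,.058),onz(T,341.25,216.5,.058); print("slot",a,b,np.linalg.norm(a-b),np.degrees(np.arctan2(*(a-b)[:2][::-1])))
E
```

```text
yellow [0.4006 0.2639 0.0843] 0.0029668811120771633
black [0.5175 0.2981 0.1006] 0.005459737379253013
darkbody [0.4866 0.1613 0.1017] 0.0046752018423437645
cup [ 0.5129 -0.0553  0.099 ] 0.003939937436756766
knobtop [ 0.4706 -0.083   0.0721] 0.0011028456013073677
yel top (array([192.25  , 267.5417]), array([188, 264,   9,   9,  48], dtype=int32)) [0.4008 0.2677 0.062 ]
yel side (array([186.6061, 167.6667]), array([183, 165,   8,   6,  33], dtype=int32)) (array([0.4006, 0.2684, 0.0578]), np.float64(0.0007850257707262231))
cup dark [322.803  200.7414] [312 190  23  23 406] ((322.8268737792969, 200.7213897705078), (20.657163619995117, 23.242252349853516), 51.55015563964844) [ 0.5109 -0.0531  0.099 ]
cup side [280.2651 233.6714] [266 220  29  33 630]
slot [ 0.4574 -0.0514  0.058 ] [ 0.4736 -0.0996  0.058 ] 0.05088301221257926 108.58186970030519
```

```bash
python3 - <<'E'
from h import *
np.set_printoptions(precision=4,suppress=True)
C=pickle.load(open("C0.pkl","rb")); T,S=C["top"],C["side"]
q=[onz(T,*p,.058) for p in [(328.25,182.25),(299,197.5),(352.25,223.75),(322,240)]]
an=lambda d:np.degrees(np.arctan2(d[1],d[0]))
print(an(q[0]-q[2]),an(q[1]-q[3]),an(q[1]-q[0])-90,an(q[3]-q[2])-90,[np.linalg.norm(q[i]-q[j]) for i,j in((0,2),(1,3),(0,1),(2,3))])
# side screws: near (144,519) crop -> , far-left? deck screws
s=[onz(S,215+x/3.3333,215+(y-300)/3.3333,.058) for x,y in [(144,519),(322,420)]]; print("side",s,an(s[1]-s[0]))
print("top front-left/-right screws",q)
yaw=np.radians(23); R=np.array([[np.cos(yaw),-np.sin(yaw)],[np.sin(yaw),np.cos(yaw)]])
for k in ((.4706,-.083),): print("knob in mixer", R.T@(np.array(k)-[.512,-.0545]))
ctr=np.mean(q,0)[:2]; print("screw ctr in mixer",R.T@(ctr-[.512,-.0545]))
E
```

```text
19.82200685547511 19.1941059829823 20.121844767926177 20.00620533360184 [np.float64(0.11584373013913438), np.float64(0.11568779685702106), np.float64(0.0827211673321206), np.float64(0.08398825863110265)]
side [array([ 0.4546, -0.123 ,  0.058 ]), array([ 0.5631, -0.0813,  0.058 ])] 21.018256159677495
top front-left/-right screws [array([ 0.5618, -0.0834,  0.058 ]), array([ 0.5333, -0.0057,  0.058 ]), array([ 0.4528, -0.1227,  0.058 ]), array([ 0.424 , -0.0438,  0.058 ])]
knob in mixer [-0.0492 -0.0101]
screw ctr in mixer [-0.0212 -0.0012]
```

Request:
send_rows(rows=[0.69,-0.69,0,0,0,0,-0.36,0.69,-0.69,0,0,0,0,-0.36,0.69,-0.69,0,0,0,0,-0.36,0.69,-0.69,0,0,0,0,-0.36,0.69,-0.69,0,0,0,0,-0.36], newtons=6)

```text
time_s: 0.78
position: [0.3431, -0.3466, 0.1848]
orientation: [-180.0, -0.0, 19.5]
force: [0.8, -0.3, -0.1]
gripper_width: 0.0473
grasp_force: 0.0
```

Request:
send_rows(rows=[0.69,-0.69,0.15,0,0,-0.003,-0.36,0.69,-0.69,0.15,0,0,-0.003,-0.36,0.69,-0.69,0.15,0,0,-0.003,-0.36,0.69,-0.69,0.15,0,0,-0.003,-0.36,0.69,-0.69,0.15,0,0,-0.003,-0.36,0.69,-0.69,0.15,0,0,-0.003,-0.36,0.69,-0.69,0.15,0,0,-0.003,-0.36])

```text
time_s: 1.65
position: [0.4687, -0.0853, 0.14]
orientation: [180.0, 0.0, 20.0]
force: [0.3, -0.1, -0.2]
gripper_width: 0.0301
grasp_force: 0.0
```

```bash
cat > look.py <<'E'
from rig import bot,cams
import cv2,sys,numpy as np,pickle
C={n:cams.read_camera(n) for n in("side","wrist")}
pickle.dump(C,open(sys.argv[1]+".pkl","wb"))
x,y,w,h=map(int,sys.argv[2:6])
a=cv2.resize(C["wrist"]["frame"],(400,300),interpolation=cv2.INTER_AREA)
b=cv2.resize(C["side"]["frame"][y:y+h,x:x+w],(400,300),interpolation=cv2.INTER_CUBIC)
cv2.imwrite(f"pics/{sys.argv[1]}.png",np.hstack([a,b])[:,:,::-1])
E
python3 look.py k1 205 180 160 120
```

```text
(no output)
```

View pics/k1.png

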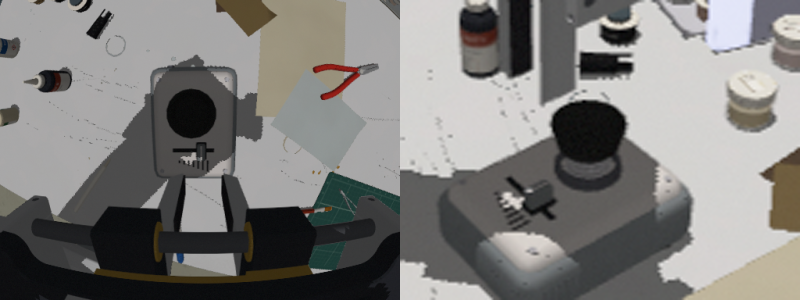

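The wrist view shows the knob at (201,149), midway between the fingertips at x of about 176 and 229. The side view shows the fingers above the deck. Lining up is good, so I'll descend and close.

Request:
send_rows(rows=[0,0,0.15,0,0,0,-0.36,0,0,0.25,0,0,0,-0.36,0,0,0.25,0,0,0,-0.36,0,0,0.25,0,0,0,-0.36,0,0,0.25,0,0,0,-0.9,0,0,0.25,0,0,0,-0.9,0,0,0.25,0,0,0,-0.9,0,0,0.25,0,0,0,-0.9,0,0,0.25,0,0,0,-0.9], newtons=5)

```text
time_s: 2.88
position: [0.4689, -0.0849, 0.0651]
orientation: [-180.0, 0.0, 20.0]
force: [0.1, -0.0, 0.2]
gripper_width: 0.0047
grasp_force: 0.0
```

```bash
python3 look.py k2 225 200 120 90; python3 -c "
from h import *
c=pickle.load(open('k1.pkl','rb'))['wrist'];M=np.array(c['world_from_camera'])
for u,v in((257.3,190.7),(244,146)):
  d=np.array([u-c['cx'],v-c['cy']]);r=np.hypot(*d);t=r/c['fx'];D=M[:3,:3]@np.array([*(d/r*np.sin(t)),np.cos(t)]);
  print([M[:3,3]+D*(z-M[2,3])/D[2] for z in(.075,.099)])
"
```

```text
[array([ 0.47479488, -0.08009298,  0.075     ]), array([ 0.48078129, -0.07814575,  0.099     ])]
[array([ 0.50975039, -0.05489176,  0.075     ]), array([ 0.51258074, -0.05521989,  0.099     ])]
```

View pics/k2.png

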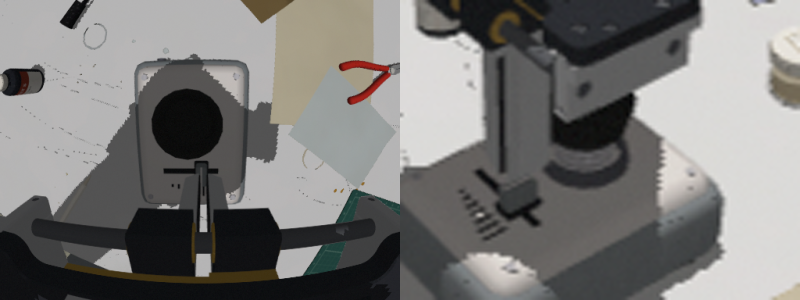

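Odd: the fingers shut to 4.7 mm without meeting the knob. I'll zoom both views.

```bash
python3 - <<'E'
import pickle,cv2,numpy as np
C=pickle.load(open("k2.pkl","rb"))
a=cv2.resize(C["wrist"]["frame"][190:250,220:300],(400,300),interpolation=cv2.INTER_CUBIC)
b=cv2.resize(C["side"]["frame"][220:280,235:315],(400,300),interpolation=cv2.INTER_CUBIC)
o=cv2.convertScaleAbs(np.hstack([a,b])[:,:,::-1],alpha=1.5,beta=20)
cv2.imwrite("pics/k2z.png",o)
from h import *
c=C["side"]; print(proj(c,(.4689,-.0849,.0651)))
M=np.linalg.inv(np.array(C["wrist"]["world_from_camera"]))
for p in((.4689,-.0849,.0651),(.469,-.0836,.075)):
  q=M[:3,:3]@np.array(p)+M[:3,3]; t=np.arctan2(np.hypot(*q[:2]),q[2]); print(p,np.array(q[:2])/np.hypot(*q[:2])*t*C["wrist"]["fx"]+[C["wrist"]["cx"],C["wrist"]["cy"]])
E
```

```text
(np.float64(259.9642928656419), np.float64(260.172799430895))
(0.4689, -0.0849, 0.0651) [261.12341992 223.80172216]
(0.469, -0.0836, 0.075) [259.46215382 228.22651518]
```

View pics/k2z.png

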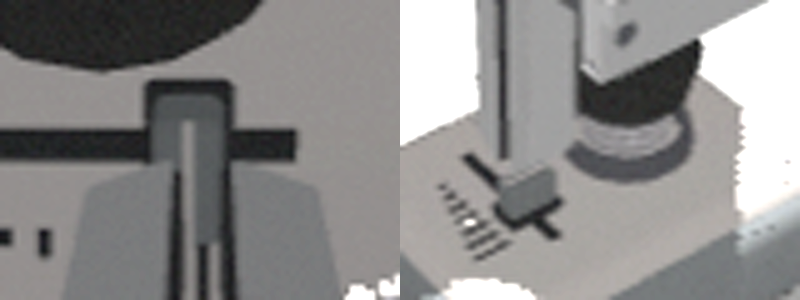

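The side view shows the knob unobstructed below the fingertip at crop (525,190), so the tips really are higher than I assumed. I'll open, creep down watching the force, and close again.

Request:
send_rows(rows=[0,0,0,0,0,0,-0.36,0,0,0,0,0,0,-0.36,0.01,0,0.01,0,0,0,-0.36,0.01,0,0.016,0,0,0,-0.36,0.01,0,0.016,0,0,0,-0.36,0.01,0,0.016,0,0,0,-0.8,0.01,0,0.016,0,0,0,-0.9,0.01,0,0.016,0,0,0,-0.9,0.01,0,0.016,0,0,0,-0.9])

```text
time_s: 4.1
position: [0.4717, -0.084, 0.0603]
orientation: [180.0, -0.0, 20.0]
force: [0.1, 0.4, -0.0]
gripper_width: 0.005
grasp_force: 0.0
```

Request:
send_rows(rows=[0,0,0,0,0,0,-0.36,0,0,0,0,0,0,-0.36,0,0,0.005,0,0,0,-0.36,0,0,0.01,0,0,0,-0.36,0,0,0.01,0,0,0,-0.36])

```text
time_s: 4.72
position: [0.4715, -0.0839, 0.057]
orientation: [-180.0, 0.0, 20.0]
force: [0.0, -0.7, 0.5]
gripper_width: 0.0301
grasp_force: 0.0
```

```bash
python3 - <<'E'
from rig import bot,cams
from h import *
C={n:cams.read_camera(n) for n in("side","wrist","top")}; pickle.dump(C,open("k3.pkl","wb"))
print(bot.observe()["joints"])
a=cv2.resize(C["wrist"]["frame"][170:260,200:320],(400,300),interpolation=cv2.INTER_CUBIC)
b=cv2.resize(C["side"]["frame"][205:280,220:320],(400,300),interpolation=cv2.INTER_CUBIC)
# expected -y finger bottom rectangle (inner 15mm, outer 27.5, x +-8) at z
t=np.radians(20);ex=np.array([np.cos(t),np.sin(t)]);ey=np.array([-np.sin(t),np.cos(t)]);tc=np.array([.4715,-.0839])
for z,col in((.057,(255,0,0)),):
  for s in (-1,1):
    P=[tc+ex*dx+s*ey*dy for dx,dy in((-.008,.015),(.008,.015),(.008,.0275),(-.008,.0275))]
    pts=np.array([proj(C["side"],(*p,z)) for p in P]); pts=((pts-[220,205])*4).astype(np.int32); cv2.polylines(b,[pts],True,col,1)
cv2.imwrite("pics/k3.png",cv2.convertScaleAbs(np.hstack([a,b])[:,:,::-1],alpha=1.4,beta=15))
E
```

```text
[-2.36842981e+01  2.39167151e-01  1.19002840e+02 -1.59468907e-03
  6.07621468e+01  4.63621661e+01]
```

View pics/k3.png

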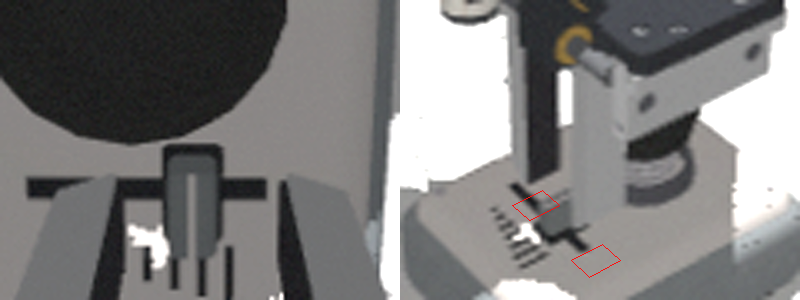

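The fingertip ends in the side view sit 7–9 px above the projected boxes, so the real tips are about 14 mm higher than the reported TCP. I'll descend further, guarded by the force reading.

Request:
send_rows(rows=[0,0,0.01,0,0,0,-0.36,0,0,0.018,0,0,0,-0.36,0,0,0.018,0,0,0,-0.36])

```text
time_s: 5.25
position: [0.4714, -0.0839, 0.0515]
orientation: [-180.0, 0.0, 20.0]
force: [0.2, -0.9, 0.2]
gripper_width: 0.0304
grasp_force: 0.0
```

Request:
send_rows(rows=[0,0,0,0,0,0,-0.7,0,0,0,0,0,0,-0.9,0,0,0,0,0,0,-0.9,0,0,0,0,0,0,-0.9])

```text
time_s: 5.75
position: [0.4717, -0.0838, 0.0519]
orientation: [-180.0, -0.0, 19.9]
force: [-0.4, 1.3, 0.2]
gripper_width: 0.0097
grasp_force: 5.0
```

Gripping the knob now (9.7 mm, 5 N). Slide it toward mixer +y (tool −y).

Request:
send_rows(rows=[0,-0.015,0,0,0,0,-0.9,0,-0.03,0,0,0,0,-0.9,0,-0.045,0,0,0,0,-0.9,0,-0.06,0,0,0,0,-0.9,0,-0.075,0,0,0,0,-0.9,0,-0.08,0,0,0,0,-0.9,0,-0.08,0,0,0,0,-0.9])

```text
time_s: 6.62
position: [0.4635, -0.0611, 0.0519]
orientation: [-180.0, -0.0, 19.9]
force: [-0.5, 0.9, 0.4]
gripper_width: 0.0095
grasp_force: 5.0
```

Request:
send_rows(rows=[0,-0.007,0,0,0,0,-0.9,0,-0.01,0,0,0,0,-0.9,0,-0.01,0,0,0,0,-0.9])

```text
time_s: 7.0
position: [0.4626, -0.0586, 0.0519]
orientation: [-180.0, -0.0, 19.9]
force: [-0.0, -0.3, 0.2]
gripper_width: 0.01
grasp_force: 5.0
```

Request:
send_rows(rows=[0,-0.007,0,0,0,0,-0.9,0,-0.007,0,0,0,0,-0.9])

```text
time_s: 7.25
position: [0.4618, -0.0565, 0.0519]
orientation: [-180.0, -0.0, 20.0]
force: [0.6, -0.3, 0.6]
gripper_width: 0.0098
grasp_force: 5.0
```

Request:
send_rows(rows=[0,-0.006,0,0,0,0,-0.9,0,-0.006,0,0,0,0,-0.9])

```text
time_s: 7.5
position: [0.4616, -0.0557, 0.052]
orientation: [179.9, -0.0, 20.0]
force: [0.6, -5.2, -1.9]
gripper_width: 0.0096
grasp_force: 5.0
```

Request:
send_rows(rows=[0,-0.005,0,0,0,0,-0.9,0,-0.005,0,0,0,0,-0.9])

```text
time_s: 7.75
position: [0.4615, -0.0555, 0.052]
orientation: [179.7, -0.0, 20.0]
force: [2.5, -10.3, -3.3]
gripper_width: 0.0098
grasp_force: 5.0
```

The knob is against its stop (10 N reaction, about 28 mm of travel). Open, lift, and head to the bottle.

Request:
send_rows(rows=[0,0,0,0,0,0,-0.4,0,0,0,0,0,0,-0.36,0,0,0,0,0,0,-0.36,0,0,-0.2,0,0,0,-0.36,0,0,-0.4,0,0,0,-0.36,0.08,-0.4,-0.4,0,0,0,0.4,0.16,-0.9,-0.4,0,0,0,0.4,0.16,-0.9,-0.4,0,0,0,0.4,0.16,-0.9,-0.4,0,0,0,0.4,0.16,-0.9,-0.4,0,0,0,0.4,0.16,-0.9,-0.4,0,0,0,0.4,0.16,-0.9,-0.4,0,0,0,0.4])

```text
time_s: 9.25
position: [0.4137, 0.216, 0.1717]
orientation: [180.0, 0.0, 19.9]
force: [-0.4, 0.6, 0.1]
gripper_width: 0.066
grasp_force: 0.0
```

```bash
python3 - <<'E'
from rig import bot,cams
from h import *
np.set_printoptions(precision=4,suppress=True)
s=bot.observe(); p=s["position"]; y=np.radians(s["orientation"][2]); print(p,s["orientation"])
d=np.array([.4006,.266])-p[:2]; print("to bottle tool x,y /0.3:",(d@[np.cos(y),np.sin(y)])/.3,(d@[np.sin(y),-np.cos(y)])/.3)
C={n:cams.read_camera(n) for n in("side","top","wrist")}; pickle.dump(C,open("k4.pkl","wb"))
t=cv2.resize(C["top"]["frame"][172:247,276:376],(400,300),interpolation=cv2.INTER_CUBIC)
b=cv2.resize(C["side"]["frame"][60:210,120:320],(400,300),interpolation=cv2.INTER_CUBIC)
cv2.imwrite("pics/k4.png",np.hstack([t,b])[:,:,::-1])
ex=np.array([np.cos(y),np.sin(y)]);ey=np.array([-ex[1],ex[0]])
for sg in(-1,1):
  q=p[:2]+sg*ey*(s["gripper_width"]/2+.006)
  for dz in(0,.015,.019): a=proj(C["side"],(*q,p[2]+dz)); print(sg,dz,a,((a[0]-120)*2+400,(a[1]-60)*2))
E
```

```text
[0.4137 0.216  0.1717] [179.9909   0.0241  19.9208]
to bottle tool x,y /0.3: 0.01578831543163624 -0.17147230782173795
-1 0 (np.float64(201.21988200861975), np.float64(137.8256580184034)) (np.float64(562.4397640172394), np.float64(155.6513160368068))
-1 0.015 (np.float64(200.59100163942765), np.float64(130.9713268367305)) (np.float64(561.1820032788553), np.float64(141.942653673461))
-1 0.019 (np.float64(200.42132486656706), np.float64(129.12197543064661)) (np.float64(560.8426497331341), np.float64(138.24395086129323))
1 0 (np.float64(182.43088041972138), np.float64(124.52722491856424)) (np.float64(524.8617608394427), np.float64(129.0544498371285))
1 0.015 (np.float64(181.6726073512599), np.float64(117.93958447651046)) (np.float64(523.3452147025198), np.float64(115.87916895302092))
1 0.019 (np.float64(181.46815288161042), np.float64(116.16334767100943)) (np.float64(522.9363057632208), np.float64(112.32669534201887))
```

View pics/k4.png

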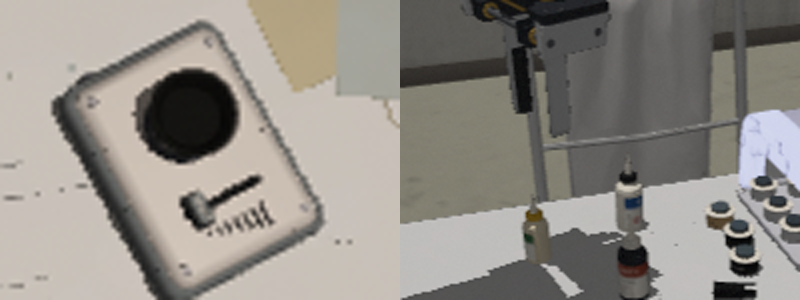

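The top view shows the knob at crop (195,208), the left (slow) end. In the side view the fingertips at (558,136) and (520,112) match an offset of about 19 mm above the reported TCP. To get the tips at z ≈ 0.025 I'll use TCP z ≈ 0.006.

Request:
send_rows(rows=[0.016,-0.171,0,0,0,0,0.4,0.016,-0.171,0,0,0,0,0.4,0.016,-0.171,0.1,0,0,0,0.4,0.016,-0.171,0.25,0,0,0,0.4,0.016,-0.171,0.4,0,0,0,0.4,0.016,-0.171,0.5,0,0,0,0.4,0.016,-0.171,0.54,0,0,0,0.4,0.016,-0.171,0.55,0,0,0,0.4,0.016,-0.171,0.55,0,0,0,0.4], newtons=10)

```text
time_s: 10.52
position: [0.4018, 0.2666, 0.008]
orientation: [180.0, -0.1, 19.9]
force: [-0.3, -0.3, 0.7]
gripper_width: 0.0656
grasp_force: 0.0
```

Request:
send_rows(rows=[0,0,0,0,0,0,-0.2,0,0,0,0,0,0,-0.3,0,0,0,0,0,0,-0.6,0,0,0,0,0,0,-0.6,0,0,0,0,0,0,-0.6,0,0,0,0,0,0,-0.6])

```text
time_s: 11.28
position: [0.4008, 0.2666, 0.007]
orientation: [-180.0, -0.0, 20.0]
force: [0.0, -0.7, 0.7]
gripper_width: 0.0293
grasp_force: 9.9
```

Bottle gripped (29.3 mm). Tighten, lift, and carry toward the cup.

Request:
send_rows(rows=[0,0,0,0,0,0,-0.7,0,0,-0.05,0,0,0,-0.7,0,0,-0.2,0,0,0,-0.7,0,0,-0.35,0,0,0,-0.7,0,0,-0.44,0,0,0,-0.7,0,0.15,-0.44,0,0,0,-0.7,0,0.3,-0.44,0,0,0,-0.7,0,0.45,-0.44,0,0,0,-0.7,0,0.6,-0.44,0,0,0,-0.7,0,0.75,-0.44,0,0,0,-0.7,0,0.85,-0.44,0,0,0,-0.7,0,0.85,-0.44,0,0,0,-0.7], newtons=25)

```text
time_s: 12.78
position: [0.4882, 0.0254, 0.1397]
orientation: [180.0, -0.0, 19.8]
force: [0.7, 0.4, -0.9]
gripper_width: 0.0289
grasp_force: 24.7
```

Request:
send_rows(rows=[-0.01,0.1,0,0,0,0,-0.7,-0.019,0.2,0,0,0,0,-0.7,-0.019,0.285,0,0,0,0,-0.7,-0.019,0.285,0,0,0,0,-0.7,-0.019,0.285,0,0,0,0,-0.7])

```text
time_s: 13.4
position: [0.5111, -0.0542, 0.1389]
orientation: [-180.0, 0.0, 20.0]
force: [0.0, 0.6, -0.2]
gripper_width: 0.0288
grasp_force: 24.7
```

```bash
python3 - <<'E'
from rig import bot,cams
from h import *
np.set_printoptions(precision=4,suppress=True)
s=bot.observe(); p=s["position"]; print(p,s["orientation"],s["gripper_width"],s["grasp_force"])
C={n:cams.read_camera(n) for n in("side","top","wrist")}; pickle.dump(C,open("k5.pkl","wb"))
x,y=235,150
b=cv2.resize(C["side"]["frame"][y:y+105,x:x+70],(400,600),interpolation=cv2.INTER_CUBIC); k=400/70
for z in np.arange(p[2]-.007,p[2]+.05,.01):
  q=proj(C["side"],(.512,-.0555,z)); cv2.circle(b,(int((q[0]-x)*k),int((q[1]-y)*k)),2,(255,0,0),-1)
q=proj(C["side"],(.512,-.0555,.099)); cv2.circle(b,(int((q[0]-x)*k),int((q[1]-y)*k)),3,(0,255,0),-1)
w=cv2.resize(C["wrist"]["frame"],(400,300),interpolation=cv2.INTER_AREA); t=cv2.resize(C["top"]["frame"][160:250,270:390],(400,300),interpolation=cv2.INTER_CUBIC)
cv2.imwrite("pics/k5.png",cv2.convertScaleAbs(np.hstack([np.vstack([w,t]),b])[:,:,::-1],alpha=1.3,beta=10))
E
```

```text
[ 0.5111 -0.0542  0.1389] [-179.9633    0.0103   20.0107] 0.0287637552264986 24.722901898876444
```

View pics/k5.png

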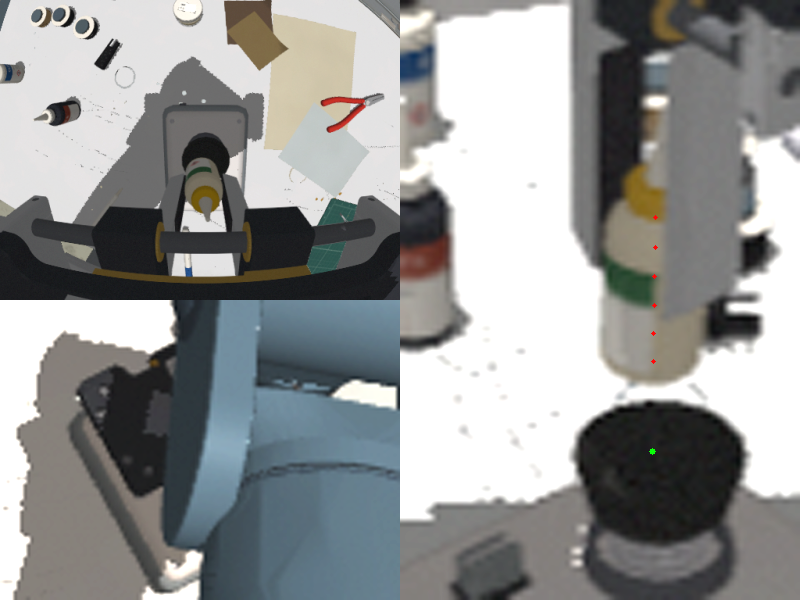

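Side view: bottle bottom centre is at x≈650 and cup rim centre at x≈660, so it needs about 3 mm of correction. In the wrist view the bottle (204) and cup (205.5) are nearly in line. I'll shift +3 mm in tool x and +1 mm in tool y, then lower to just above the cup floor.

Request:
send_rows(rows=[0.01,0.003,0,0,0,0,-0.7,0.01,0.003,0,0,0,0,-0.7,0.01,0.003,0.04,0,0,0,-0.7,0.01,0.003,0.08,0,0,0,-0.7,0.01,0.003,0.11,0,0,0,-0.7,0.01,0.003,0.135,0,0,0,-0.7,0.01,0.003,0.14,0,0,0,-0.7,0.01,0.003,0.14,0,0,0,-0.7], newtons=30)

```text
time_s: 14.55
position: [0.5148, -0.0554, 0.097]
orientation: [180.0, -0.0, 20.0]
force: [-0.5, 0.0, -0.2]
gripper_width: 0.029
grasp_force: 29.7
```

```bash
python3 - <<'E'
from rig import bot,cams
from h import *
s=bot.observe(); print(s["position"],s["force"],s["wrist_torque"])
C={n:cams.read_camera(n) for n in("side","wrist")}; pickle.dump(C,open("k6.pkl","wb"))
b=cv2.resize(C["side"]["frame"][170:254,240:310],(500,600),interpolation=cv2.INTER_CUBIC)
w=cv2.resize(C["wrist"]["frame"][150:270,210:310],(300,360),interpolation=cv2.INTER_CUBIC); w=np.vstack([w,np.zeros((240,300,3),np.uint8)])
cv2.imwrite("pics/k6.png",cv2.convertScaleAbs(np.hstack([w,b])[:,:,::-1],alpha=1.5,beta=15))
E
```

```text
[ 0.5147889  -0.05536323  0.09697809] [-0.51456812  0.04509822 -0.21812437] [-0.02638271 -0.00104363 -0.02391327]
```

View pics/k6.png

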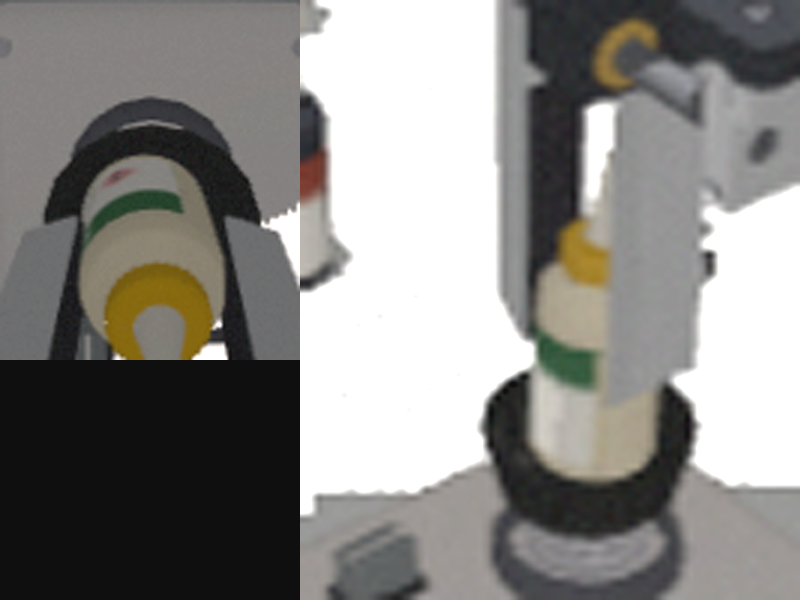

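Bottle is inside the cup and centred (side view: bottle 593 against cup 589; wrist view: 151.5 against 153), with no force. Now press straight down gradually.

Request:
send_rows(rows=[0,0,0.008,0,0,0,-0.7,0,0,0.016,0,0,0,-0.7,0,0,0.024,0,0,0,-0.7,0,0,0.03,0,0,0,-0.7,0,0,0.03,0,0,0,-0.7])

```text
time_s: 15.28
position: [0.5149, -0.0553, 0.0882]
orientation: [180.0, -0.0, 20.0]
force: [-0.2, 1.1, 3.3]
gripper_width: 0.0289
grasp_force: 29.8
```

Request:
send_rows(rows=[0,0,0.007,0,0,0,-0.7,0,0,0.013,0,0,0,-0.7,0,0,0.013,0,0,0,-0.7])

```text
time_s: 15.65
position: [0.515, -0.0554, 0.0845]
orientation: [180.0, -0.0, 19.9]
force: [-0.7, 2.0, 6.5]
gripper_width: 0.0288
grasp_force: 29.8
```

Request:
send_rows(rows=[0,0,0.005,0,0,0,-0.7,0,0,0.009,0,0,0,-0.7,0,0,0.009,0,0,0,-0.7], newtons=45)

```text
time_s: 16.02
position: [0.5152, -0.0553, 0.0828]
orientation: [180.0, -0.0, 20.0]
force: [-4.4, 1.3, 11.9]
gripper_width: 0.0286
grasp_force: 44.8
```

Request:
send_rows(rows=[0,0,0.005,0,0,0,-0.7,0,0,0.005,0,0,0,-0.7])

```text
time_s: 16.27
position: [0.5156, -0.0553, 0.0827]
orientation: [180.0, -0.0, 20.0]
force: [-6.9, 2.6, 19.6]
gripper_width: 0.0289
grasp_force: 45.0
```

z has stalled at 0.0827 with the force climbing to 19.6 N, which is the cup's bottom stop (about 9 mm below floor contact). I'll relieve the sideways load slightly and hold.

Request:
send_rows(rows=[-0.004,-0.003,0,0,0,0,-0.7,-0.004,-0.003,0,0,0,0,-0.7,-0.004,-0.003,0,0,0,0,-0.7,-0.004,-0.003,0,0,0,0,-0.7])

```text
time_s: 16.77
position: [0.5152, -0.0553, 0.0827]
orientation: [179.9, -0.2, 20.0]
force: [-4.0, 2.1, 16.8]
gripper_width: 0.0287
grasp_force: 44.9
```

```bash
python3 - <<'E'
from rig import bot,cams
from h import *
np.set_printoptions(precision=4,suppress=True)
s=bot.observe(); print(s["position"],s["orientation"],s["force"],s["wrist_torque"],s["gripper_width"],s["grasp_force"])
# cup dark extent in side, before (k6) and now; bottle label extents; standing bottles before/after
N={n:cams.read_camera(n) for n in("side",)}; A=pickle.load(open("k6.pkl","rb"))["side"]["frame"]; B=N["side"]["frame"]
pickle.dump(N,open("k7.pkl","wb"))
for f in(A,B):
    m=(f.max(2)<50).astype(np.uint8); m[:221]=0; m[255:]=0; m[:,:255]=0; m[:,305:]=0
    n,l,st,ce=cv2.connectedComponentsWithStats(m); i=1+np.argmax(st[1:,4]); print("cup",st[i],ce[i])
    h=cv2.cvtColor(f,cv2.COLOR_RGB2HSV); g=((h[...,0]>40)&(h[...,0]<90)&(h[...,1]>80)).astype(np.uint8); g[:150]=0; g[260:]=0; g[:,:255]=0; g[:,310:]=0
    n,l,st,ce=cv2.connectedComponentsWithStats(g); i=1+np.argmax(st[1:,4]); print("label",st[i],ce[i])
E
```

```text
[ 0.5152 -0.0553  0.0827] [179.8756  -0.1882  19.9591] [-4.0437  2.0648 16.7847] [ 0.4907  0.7549 -0.0428] 0.02866558291751983 44.85278707696125
cup [266 222  29  33 429] [279.3613 239.8275]
label [274 217   7   7  32] [277.1562 220.2812]
cup [266 226  29  29 392] [279.1378 242.9592]
label [273 223   8   8  32] [276.9062 226.9062]
```

Request:
send_rows(rows=[-0.003,-0.002,0.004,0,0,0,-0.7,-0.003,-0.002,0.004,0,0,0,-0.7,-0.003,-0.002,0.004,0,0,0,-0.7,-0.003,-0.002,0.004,0,0,0,-0.7])

```text
time_s: 17.32
position: [0.5152, -0.0553, 0.0826]
orientation: [179.8, -0.3, 20.0]
force: [-2.1, 2.6, 20.5]
gripper_width: 0.0289
grasp_force: 44.9
```

The hard stop is confirmed: z stays fixed as force rises, and there's no slip. Handing in.

```bash
python3 -c "
from rig import bot
print(bot.close_job())"
```

```text
the job is handed in; nothing more can be done
None
```

I slid the speed control to its slow stop first, then stood the smallest (yellow-capped) bottle upright in the cup and pressed it to the bottom stop. The job was handed in at about 17 s with the bottle still gripped at 45 N and held down with about 20 N; I never touched the other bottles or the jar, though I did not re-check them at the end.

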